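# Close a ground-glass ball joint and lock it with its sprung fork clamp

## Task

The ball joint in the sloping glass line on the stand has slid apart: slide the lower tube up through its holder until its ball is fully home in the cup and the two flanges meet. Then take the sprung fork clamp from the table by its handles, squeeze it open and clip it square over both flanges, pushed on until its forks straddle the tubes with the slots close up against the glass, and let go so that it holds the joint shut by itself. Do not disturb the receiving flask, the brown bottle or the loose finger clamp.

Things in the scene. Friction and masses are not known exactly. Their poses are not given: they have to be found in the camera images.
- upper_tube: Fixed upper glass tube, 18 mm in diameter, held on the stand. Origin in the centre of the ball joint, on the tube's axis, in the mouth face of the cup flange (44 mm across, 8 mm thick, x 0 to 8 mm). x points up along the sloping line (30 degrees to the horizontal), y is level, towards the open side away from the stand's rods, z square to the line, upward.
- ball_joint (a point): Same point and axes as upper_tube: where the two flanges must meet and the clamp's jaws be centred. Clear tube on either side of the flanges. The rods stand 56 mm behind the line (y = -56 mm); the rod of the lower holder ends 22 mm above the tube it holds, that of the upper holder likewise.
- lower_tube (a joint): Gap between the flanges in m: how far the lower tube has slid down the line (0 = ball home in cup and flanges touching, a hard stop; at most 0.036). The tube slides stiffly (about 3 N) and stays where it is left. It starts 20 to 34 mm apart.
- lower_flange (a point): Centre of the front face of the lower tube's flange, on the axis (the ball stands 13 mm proud of it); axes as upper_tube. Flange 44 mm across, 8 mm thick (x -8 to 0 mm). Behind it the bare tube, 18 mm thick, is free; a ring holder fixed to the stand, 32 mm across, starts 99 mm down the line from ball_joint, so the tube may be pinched 30 mm (gap open) to 60 mm behind this point.
- clamp: Sprung fork clamp, steel, black handles, 136 mm long, 44 mm high, lying on its side. Origin on the hinge axis at its underside (mid-height 22 mm up); z along the hinge. Closed, x points along its middle to the jaws and the halves mirror in y. Handles reach x -14 to -70 mm, 30 mm high (7 to 37 mm up), 63 mm wide at the ends. This body is the +y half; it turns with its own handle when squeezed.
- clamp_lever (a joint): Angle between the clamp's halves in rad: 0 = sprung shut, 0.56 = stop, where the handles lie flat and parallel, 26 mm over their outsides (about 13 N), and the jaws stand 31 mm apart at the flanges. On the joint (flanges 16 mm together) it reads about 0.2.
- clamp_jaw (a point): Point midway between the forks, 38.5 mm ahead of the hinge, 22 mm up, where the joint's centre lies when the clamp is pushed fully on (turns with clamp). Each fork has a slot 26 mm high for the 18 mm tube, open ahead, its bottom 29 mm and tips 65 mm ahead of the hinge. Squeezed, the forks are symmetric about the middle plane between the handles.
- receiver_flask: Conical glass flask, 68 mm across, 141 mm high, loose, standing under the lower tube's outlet. Origin at its foot's centre. To be left alone.
- brown_bottle: Brown glass bottle, 52 mm across, 109 mm high, loose, beside the line. Origin at its foot's centre. To be left alone.
- finger_clamp: Loose finger clamp on a rod, 185 mm long, 13 mm high, lying on the table nearer the robot. Origin about mid-length, at its underside. Not the clamp to use; to be left alone.

How it is judged (in metres and radians):
On the way:
1. the lower tube is pushed home in the cup (value of joint lower_tube below 0.002 m and distance between clamp_jaw and ball_joint above 0.04 m), for 0.2 s.
At the end, for the whole second after the job is handed in: The flanges meet (gap under 2 mm); the clamp is at rest, gripping one flange with each fork (more than 2 N on each, opened 0.13 to 0.30 rad), its jaw point within 8 mm of the joint's centre and square to the line within about 0.2 rad (value of joint lower_tube below 0.002 m and distance between clamp_jaw and ball_joint below 0.008 m and angle between the y axis of clamp and the x axis of upper_tube, either way round below 0.3 rad and value of joint clamp_lever between 0.13 and 0.3 rad and contact force between clamp and upper_tube above 2 N and contact force between clamp and lower_tube above 2 N and linear speed of clamp below 0.02 m/s); the robot touches nothing.
It fails at once if the receiving flask is pushed more than 15 mm or tipped (distance of receiver_flask from where it was at the start of the episode above 0.015 m or angle between receiver_flask's own z axis and vertical above 0.3 rad).
It fails at once if the brown bottle is pushed more than 15 mm or tipped (distance of brown_bottle from where it was at the start of the episode above 0.015 m or angle between brown_bottle's own z axis and vertical above 0.3 rad).
It fails at once if the finger clamp is moved more than 15 mm (distance of finger_clamp from where it was at the start of the episode above 0.015 m).
It also fails if it takes over 54 s, if anything falls off the work surface, if the arm or the gripper's body presses on something with over 40 N, if the wrist force passes 120 N, or if a joint passes its speed limit or range.

## Robot

A 6-joint arm with a two-finger parallel gripper is mounted at the origin on a cart in front of the work surface, level with it; the furniture and walls round the work are solid. World frame = base frame: x ahead of the robot, y to its left, z up, the work surface at z = 0. Lengths are in m, angles in degrees, forces in N, time in s.
With the tool pointing down it reaches from about 0.3 to 0.75 m from the base axis. Payload 8.5 kg.
Tool frame: the origin (TCP) lies midway between the tips of the shut fingers; the grasp point (between the pads) lies 19 mm behind it (env.grasp_offset is the distance from the TCP to the grasp point, in m); z points along the fingers, y is the line along which they close (so a half turn about z gives the same grasp; the last joint's range is limited). The gripper opens to 85 mm and grips with 20 to 120 N. Pads are 22 mm wide; open, the fingers measure 114 mm over their backs; the gripper's body (76 mm by 85 mm) begins 54 mm behind the grasp point. The pads swing forward as they close: fully open they stand 13 mm farther back than shut.
Start: joints at [-76.335, 21.807, 74.336, -0, 83.858, -12.336], TCP at [0.241, -0.494, 0.231] pointing down, gripper open.
Joint ranges: [-178.18, 178.18], [-50.72, 133.34], [12.68, 142.11], [-81.47, 261.47], [9.98, 163.14], [-165.26, 165.26]. Speed limits (degrees/s): [136.94, 136.94, 180, 180, 180, 180].

## Interface

Orientations are given as a 3x3 rotation matrix whose columns are the frame's x, y, z axes.
In Python, from rig import env gives the robot as it stands.
- The arm moves only by the tool servo_tool, never from a script. Its argument "deltas" is text: rows parted by semicolons, each of 7 numbers parted by spaces: the opening, from 0 (shut) to 1 (fully open), then the shift along the tool's x, y, z in mm, then the turn, a rotation vector about the tool's x, y, z in rad. A call has 1 to 8 rows; each row shifts and turns the commanded pose from where the row before left it, along the tool's axes as they then stand; what a row does not reach is not made up. A row lasts 1/12 s, in which the tool goes at most 41.7 mm and 7.16 degrees, less where a joint would pass 70% of its speed; a pose out of reach is approached as far as the arm can. A call is refused whole if a number of a shift passes 41.7 or a number of a turn 0.125, either way. A call with a gripper value outside its range is refused whole. The fingers move at their own pace and stop on an object; "newtons" is the grip in N (left out, the last holds). Time passes only in rows, so rows that do not move let the fingers close. It gives the time, the measured TCP pose, the force, the opening and the grip force at its end, in the units of the state.
- env.observe(): the state, without advancing time (a new reading comes with each control period).
- env.get_image(name): name is "scene" or "top"; returns a dict with "img" (400x640x3 uint8, red, green, blue), "depth" (400x640 float32, m along the optical axis (not along the pixel's ray), 0 where there is no reading), "camera_matrix" (3x3 intrinsics, pixels), "world_to_cam" (4x4, takes a point from world to camera coordinates). Camera axes: x right, y down, z forward; pixel columns grow to the right and rows downward; lengths in m; the calibration is good to about 2 mm. A picture is of the moment at which its call begins.
- env.close_job(): hands the job in; it is judged then, once.
Trained networks look in a picture, given as the dict that the camera call returned (one of the last four; its "shot" number tells which), for a name from the list of things; names that differ only in an ending like _2 or _b are one class to them, and where a whole thing is asked for, a point or a joint stands for the part that bears it (a point fixed in the world has none). Each returns a list of dicts, best first, with "conf" (0 to 1); they miss things now and then, are a little off and sometimes report something else, mostly with a low value. They report only what shows in the picture. A call takes as long as a camera call.
- env.spot_in(name, picture): "bbox" ([centre column, centre row, width, height] in pixels, round what is visible of it).
- env.spot_point(name, picture): "uv" ([column, row] in pixels: a listed point, or the origin of a listed thing).
The state is a dict: "time_s": time; "q": joint angles; "qvel": joint speeds; "joint_efforts": joint torques, N m; "position": TCP position; "tool_rot": TCP orientation; "ft_force": force on the tool from outside, world axes, zero at the start; "wrist_torque": the same for the moment, N m; "grip_width": finger opening in m; "gripper_force": force on a finger pad.
Only numpy, scipy, OpenCV 4.12 (cv2) and the standard library are available. Lean on these libraries where they do the work, as an engineer would, in place of code of your own. Each camera call takes 0.05 s, during which the arm holds its last target. There are 200 camera calls.

## Working session

There is one attempt and no reset: what is moved stays moved. The work goes in short steps, Python scripts to look and compute and a tool call to move; the robot and the scene stay as the last step left them, time stands still between calls to the robot, and variables do not carry over. Pictures are saved under pics/ and viewed, at most 10 in all, crops included, and the job is handed in when it is done.

Besides the shell and the picture viewer there is one more tool, called after "Request:" by a JSON object that holds its "op" and its "data". servo_tool: Moves the arm, as the interface text tells. Its arguments: {"type":"object","properties":{"deltas":{"type":"string"},"newtons":{"type":"number"}},"required":["deltas"]}

```bash
ls; mkdir -p pics; cat > h.py <<'E'
import numpy as np, cv2
from rig import env
def ray(p,uv):
    K=p["camera_matrix"];T=np.linalg.inv(p["world_to_cam"])
    d=T[:3,:3]@np.linalg.solve(K,[uv[0],uv[1],1]); return T[:3,3],d
def pt(p,uv):
    o,d=ray(p,uv);u,v=[int(round(a)) for a in uv]
    w=p["depth"][max(v-1,0):v+2,max(u-1,0):u+2];w=w[w>0]
    return o+d*np.median(w) if len(w) else None
def tri(p1,u1,p2,u2):
    o1,d1=ray(p1,u1);o2,d2=ray(p2,u2)
    s=np.linalg.lstsq(np.c_[d1,-d2],o2-o1,rcond=None)[0]
    a=o1+d1*s[0];b=o2+d2*s[1]; return (a+b)/2,np.linalg.norm(a-b)
def cloud(p):
    K=p["camera_matrix"];T=np.linalg.inv(p["world_to_cam"]);d=p["depth"]
    v,u=np.mgrid[:d.shape[0],:d.shape[1]]
    c=np.stack([(u-K[0,2])/K[0,0]*d,(v-K[1,2])/K[1,1]*d,d],-1)
    w=c@T[:3,:3].T+T[:3,3]; w[d<=0]=np.nan; return w
def save(p,n): cv2.imwrite(n,p["img"][:,:,::-1])
E
python3 - <<'E'
from h import *
np.set_printoptions(precision=4,suppress=True)
P={n:env.get_image(n) for n in("scene","top")}
for n,p in P.items():
    save(p,f"pics/{n}0.png"); print(n,np.linalg.inv(p["world_to_cam"])[:3,3])
for t in["upper_tube","ball_joint","lower_flange","clamp","clamp_jaw","receiver_flask","brown_bottle","finger_clamp"]:
    u={}
    for n,p in P.items():
        r=env.spot_point(t,p)[:2]; b=env.spot_in(t,p)[:1] if t!="ball_joint" else []
        print(t,n,[(np.round(x["uv"],1),round(x["conf"],2),pt(p,x["uv"])) for x in r],[np.round(x["bbox"]) for x in b])
        if r:u[n]=r[0]["uv"]
    if len(u)==2: print("   tri",tri(P["scene"],u["scene"],P["top"],u["top"]))
s=env.observe();print(s)
print(env.grasp_offset)
E
```

```text
pics
scene [ 0.1868 -0.7165  0.9348]
top [ 0.3916 -0.2223  1.1824]
upper_tube scene [(array([346.8, 190.7]), 0.84, array([ 0.5551, -0.3153,  0.2594]))] [array([376., 159.,  69.,  62.])]
upper_tube top [(array([367.8, 186.6]), 0.81, array([ 0.5591, -0.3118,  0.2851])), (array([303.6, 155.3]), 0.66, array([ 0.6817, -0.1689,  0.0855]))] [array([362., 146.,  26.,  88.])]
   tri (array([ 0.5617, -0.3132,  0.2538]), np.float64(0.007303873597857434))
ball_joint scene [(array([349.6, 186.7]), 0.74, array([ 0.5558, -0.3221,  0.2784]))] []
ball_joint top [(array([366. , 186.5]), 0.96, array([ 0.5601, -0.3084,  0.2817]))] []
   tri (array([ 0.565 , -0.3109,  0.2603]), np.float64(0.002019790246256977))
lower_flange scene [(array([343.7, 196.6]), 0.62, array([ 0.5373, -0.3264,  0.2648]))] [array([319., 224.,  54.,  70.])]
lower_flange top [(array([365.8, 198.3]), 0.8, array([ 0.5374, -0.3086,  0.2671]))] [array([368., 231.,  23.,  79.])]
   tri (array([ 0.5447, -0.3127,  0.2436]), np.float64(0.007835894734033467))
clamp scene [(array([284.1, 227.5]), 0.66, array([ 0.4761, -0.1681,  0.0227]))] [ar
[... 1196 characters left out ...]
 []
finger_clamp top [(array([288.2, 272.8]), 0.77, array([ 0.382 , -0.1213,  0.0109]))] [array([289., 277.,  67.,  22.])]
{'time_s': 1.6, 'q': array([-76.3354,  21.8072,  74.3366,   0.0003,  83.8595, -12.3353]), 'qvel': array([-0.0576,  0.0406, -0.0682, -0.0125,  0.0681, -0.0789]), 'joint_efforts': array([  0.0019, -44.8316, -23.1464,  -0.0002,   0.0006,   0.    ]), 'position': array([ 0.2411, -0.4943,  0.2313]), 'tool_rot': array([[ 0.8988,  0.4384, -0.    ],
       [ 0.4384, -0.8988,  0.0001],
       [ 0.    , -0.0001, -1.    ]]), 'ft_force': array([-0.1116, -0.1896, -0.0982]), 'wrist_torque': array([0.0397, 0.0272, 0.0265]), 'gripper_force': 0.0, 'grip_width': 0.08561482836719482}
0.0187
```

```bash
python3 - <<'E'
import cv2,numpy as np
a=cv2.imread("pics/scene0.png")[100:330,200:500];b=cv2.imread("pics/top0.png")[60:360,240:440]
cv2.imwrite("pics/c1.png",cv2.resize(a,None,fx=2.6,fy=2.6,interpolation=2))
cv2.imwrite("pics/c2.png",cv2.resize(b,None,fx=2,fy=2,interpolation=2)[:600])
E
```

```text
(no output)
```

View pics/c1.png

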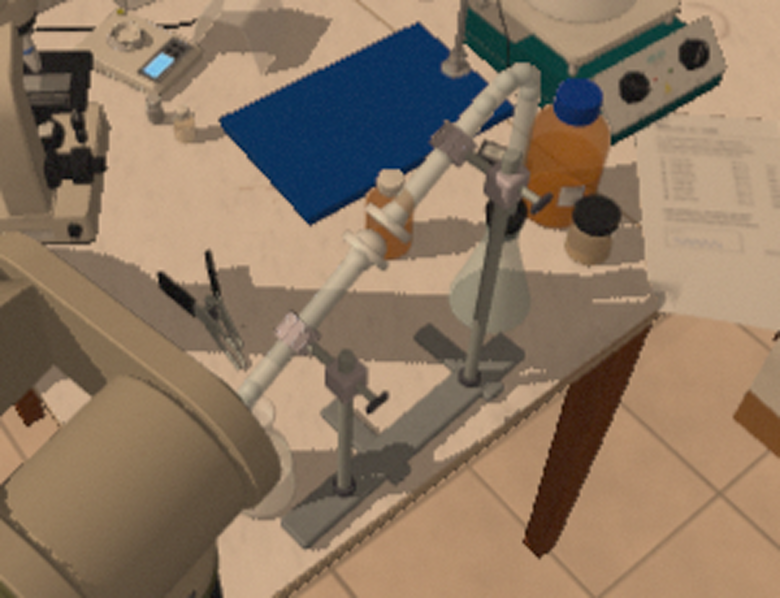

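View pics/c2.png

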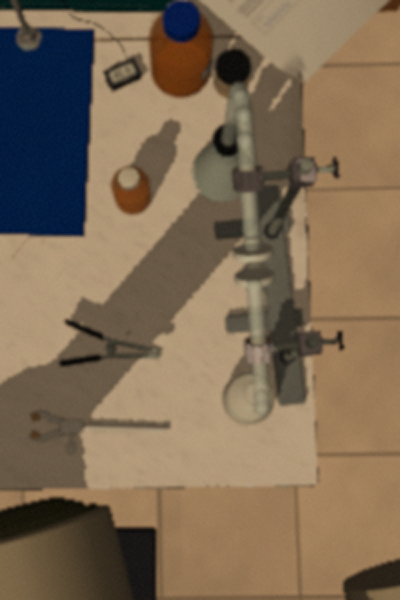

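The scene crop shows the line sloping up away from the robot: the open joint at about crop (375,235), the ring holder at (293,333) and the clamp at (205,305). The top crop shows the flanges at (250,262) and the clamp with its handles to the left (+y) and its jaws pointing right at (158,352). The next step is to fit both from depth.

```bash
cat > m.py <<'E'
from h import *
from scipy.optimize import least_squares
np.set_printoptions(precision=4,suppress=True)
def line(P,verbose=1):
    C=np.vstack([cloud(p).reshape(-1,3) for p in P]);C=C[np.isfinite(C).all(1)]
    c0=np.array([.56,-.311,.26]); 
    def ax(p):
        yaw,sl=p[2:]; x=np.array([np.cos(sl)*np.cos(yaw),np.cos(sl)*np.sin(yaw),np.sin(sl)])
        y=np.cross([0,0,1],x);y/=np.linalg.norm(y);return x,y,np.cross(x,y)
    def co(p,C): 
        x,y,z=ax(p);o=c0+p[0]*y+p[1]*z;D=C-o;return np.c_[D@x,D@y,D@z]
    p=np.array([0,0,0.04,np.pi/6])
    for tol in(.02,.008,.005,.004):
        L=co(p,C);r=np.hypot(L[:,1],L[:,2])
        m=(abs(r-.009)<tol)&(((L[:,0]>-.085)&(L[:,0]<-.05))|((L[:,0]>.02)&(L[:,0]<.055)))
        S=C[m];p=least_squares(lambda q:(lambda L:np.hypot(L[:,1],L[:,2])-.009)(co(q,S)),p,loss="soft_l1",f_scale=.002).x
    L=co(p,C);r=np.hypot(L[:,1],L[:,2])
    x,y,z=ax(p);o=c0+p[0]*y+p[1]*z
    if verbose:
        print("n",m.sum(),"p",p,"axis",x,"o",o)
        for i,Pi in enumerate(P):
            l=co(p,cloud(Pi).reshape(-1,3));rr=np.hypot(l[:,1],l[:,2])
            k=(rr>.0165)&(rr<.024)&(abs(l[:,0])<.07)
            print(i,np.c_[np.histogram(l[k,0],np.arange(-.07,.05,.002))[1][:-1]*1e3,np.histogram(l[k,0],np.arange(-.07,.05,.002))[0]].T.astype(int).tolist())
    return o,x,y,z
E
python3 - <<'E'
from m import *
P=[env.get_image(n) for n in("scene","top")]
line(P)
for p in P:
    try: line([p],0) and print([line([p],0)])
    except Exception as e: print(e)
# clamp
for p in P:
    c=cloud(p);k=(abs(c[...,0]-.48)<.06)&(abs(c[...,1]+.13)<.09)&(c[...,2]>.012)&(c[...,2]<.07)
    q=c[k];print(len(q),q.min(0),q.max(0));
    dark=p["img"].sum(-1)<150
    h=c[k&dark];print("dark",len(h));print((h[np.argsort(h[:,1])][::max(1,len(h)//25)]*1e3).astype(int).tolist())
    h=c[k&~dark];print("steel",(h[np.argsort(h[:,1])][::max(1,len(h)//25)]*1e3).astype(int).tolist())
E
```

```text
n 554 p [0.0013 0.0016 0.09   0.5189] axis [0.8649 0.0781 0.4959] o [ 0.5591 -0.3097  0.2614]
0 [[-70, -68, -66, -64, -62, -60, -57, -55, -53, -51, -49, -47, -45, -43, -41, -39, -37, -35, -33, -31, -29, -27, -25, -23, -21, -19, -17, -15, -13, -11, -9, -7, -5, -3, -1, 0, 2, 4, 6, 8, 10, 12, 14, 16, 18, 20, 22, 24, 26, 28, 30, 32, 34, 36, 38, 40, 42, 44, 46], [0, 0, 0, 0, 0, 0, 0, 0, 0, 0, 0, 0, 0, 0, 0, 0, 0, 0, 0, 0, 0, 0, 17, 22, 20, 19, 5, 0, 0, 0, 0, 0, 0, 0, 0, 0, 16, 19, 22, 20, 6, 0, 0, 0, 0, 0, 0, 0, 0, 0, 0, 0, 0, 0, 0, 0, 0, 0, 0]]
1 [[-70, -68, -66, -64, -62, -60, -57, -55, -53, -51, -49, -47, -45, -43, -41, -39, -37, -35, -33, -31, -29, -27, -25, -23, -21, -19, -17, -15, -13, -11, -9, -7, -5, -3, -1, 0, 2, 4, 6, 8, 10, 12, 14, 16, 18, 20, 22, 24, 26, 28, 30, 32, 34, 36, 38, 40, 42, 44, 46], [0, 0, 0, 0, 0, 0, 0, 0, 0, 0, 0, 0, 0, 0, 0, 0, 0, 0, 0, 0, 0, 0, 0, 10, 14, 17, 36, 9, 1, 1, 0, 0, 0, 0, 0, 0, 0, 15, 17, 18, 28, 20, 0, 0, 0, 0, 0, 0, 0, 0, 0, 0, 0, 0, 0, 0, 0, 0, 0]]
[(array([ 0.5595, -0.3101,  0.2608]), array([0.8654, 0.0783, 0.495 ]), array([-0.0901,  0.9959,  0.
[... 1511 characters left out ...]
-112, 36], [472, -110, 40], [505, -108, 18], [509, -107, 34], [470, -104, 36], [467, -102, 38], [509, -99, 35], [514, -97, 40], [465, -95, 19], [467, -94, 36], [467, -91, 36], [517, -89, 42], [465, -88, 33], [467, -84, 40], [463, -79, 23], [465, -76, 39]]
steel [[480, -202, 47], [473, -197, 45], [473, -191, 42], [473, -186, 43], [486, -178, 42], [486, -175, 12], [489, -170, 39], [473, -166, 13], [489, -163, 40], [488, -159, 21], [476, -155, 39], [477, -152, 36], [491, -148, 18], [492, -145, 44], [483, -143, 28], [480, -141, 34], [477, -139, 37], [482, -137, 44], [484, -134, 47], [474, -131, 35], [506, -123, 34], [475, -112, 35], [472, -99, 35], [520, -86, 38], [518, -83, 31], [467, -73, 37]]
```

```bash
cat > g.py <<'E'
from h import *
from scipy.spatial.transform import Rotation as Ro
np.set_printoptions(precision=4,suppress=True)
tx=np.array([.8649,.0781,.4959]);tx/=np.linalg.norm(tx)
ty=np.cross([0,0,1],tx);ty/=np.linalg.norm(ty);tz=np.cross(tx,ty)
BJ=np.array([.5591,-.3097,.2614])+.003*tx
RT=np.c_[tx,-ty,-tz]     # pinch on tube
RC=np.c_[ty,tx,-tz]      # clamp on joint
def go(pos,R=None):
    s=env.observe();A=s["tool_rot"];d=A.T@(np.array(pos)-s["position"])*1e3
    print("shift mm (cur tool)",np.round(d,1),"rows",np.abs(d).max()/41)
    if R is not None:
        v=Ro.from_matrix(A.T@R).as_rotvec();print("rotvec",v,"rows",np.linalg.norm(v)/.12, "shift in R",np.round(R.T@(np.array(pos)-s["position"])*1e3,1))
    print("t",s["time_s"],"pos",s["position"],"q",np.round(s["q"],0))
E
python3 - <<'E'
from g import *
g=BJ-.063*tx-.0187*tz; print(g,g+.09*tz)
go(g+.09*tz,RT)
E
```

```text
[ 0.5164 -0.3136  0.2154] [ 0.472  -0.3176  0.2936]
shift mm (cur tool) [285.  -57.7 -62.2] rows 6.951797496093678
rotvec [-0.0943  0.5131  0.3555] rows 5.260528625789927 shift in R [ 244.4 -155.3   67.9]
t 1.7 pos [ 0.2411 -0.4943  0.2313] q [-76.  22.  74.   0.  84. -12.]
```

Request:
{"op": "servo_tool", "data": {"deltas": "0.55 0 0 -40 0 0 0;0.55 39 -8 -6 0 0 0;0.55 39 -8 -6 0 0 0;0.55 39 -8 -6 0 0 0;0.55 39 -8 -6 0 0 0;0.55 39 -8 -6 0 0 0;0.55 39 -8 -6 0 0 0;0.55 39 -8 -6 0 0 0", "newtons": 25}}

```text
time_s: 2.37
position: [0.4632, -0.3228, 0.3138]
tool_rot: [[0.899, 0.438, 0.0], [0.438, -0.899, -0.0], [0.0, 0.0, -1.0]]
ft_force: [1.2, -1.2, 0.0]
grip_width: 0.0466
gripper_force: 0.0
```

Request:
{"op": "servo_tool", "data": {"deltas": "0.55 0 0 0 -0.0157 0.0855 0.0593;0.55 0 0 0 -0.0157 0.0855 0.0593;0.55 0 0 0 -0.0157 0.0855 0.0593;0.55 0 0 0 -0.0157 0.0855 0.0593;0.55 0 0 0 -0.0157 0.0855 0.0593;0.55 0 0 0 -0.0157 0.0855 0.0593;0.55 0 0 0 0 0 0"}}

```text
time_s: 2.95
position: [0.4605, -0.324, 0.3125]
tool_rot: [[0.864, 0.086, 0.495], [0.073, -0.996, 0.045], [0.497, -0.003, -0.868]]
ft_force: [0.4, -0.4, -0.0]
grip_width: 0.0469
gripper_force: 0.0
```

```bash
python3 - <<'E'
from g import *
g=BJ-.063*tx-.0207*tz
go(g,RT)
E
```

```text
shift mm (cur tool) [  0.8  -5.4 114.4] rows 2.7909590819443424
rotvec [-0.0003 -0.0017 -0.0052] rows 0.04606662842722085 shift in R [  1.   -5.4 114.4]
t 2.95 pos [ 0.4605 -0.324   0.3125] q [-60.  12.  81.  28.  75.  21.]
```

Request:
{"op": "servo_tool", "data": {"deltas": "0.55 1 -5.4 20 0 0 -0.005;0.55 0 0 33 0 0 0;0.55 0 0 33 0 0 0;0.55 0 0 28 0 0 0;0.55 0 0 0 0 0 0;0 0 0 0 0 0 0;0 0 0 0 0 0 0;0 0 0 0 0 0 0", "newtons": 25}}

```text
time_s: 3.62
position: [0.5185, -0.313, 0.2167]
tool_rot: [[0.864, 0.096, 0.495], [0.084, -0.995, 0.046], [0.497, 0.002, -0.868]]
ft_force: [1.7, 3.9, -2.6]
grip_width: 0.0172
gripper_force: 25.4
```

Request:
{"op": "servo_tool", "data": {"deltas": "0 0 0 0 0 0 0;0 0 0 0 0 0 0;0 0 0 0 0 0 0"}}

```text
time_s: 3.87
position: [0.5184, -0.3131, 0.2167]
tool_rot: [[0.864, 0.095, 0.495], [0.084, -0.995, 0.045], [0.497, 0.002, -0.868]]
ft_force: [1.8, 4.8, -0.6]
grip_width: 0.0174
gripper_force: 25.6
```

Request:
{"op": "servo_tool", "data": {"deltas": "0 5 0 0 0 0 0;0 5 0 0 0 0 0;0 4 0 0 0 0 0;0 2 0 0 0 0 0;0 0 0 0 0 0 0"}}

```text
time_s: 4.28
position: [0.532, -0.3119, 0.2244]
tool_rot: [[0.864, 0.095, 0.494], [0.084, -0.995, 0.045], [0.496, 0.003, -0.868]]
ft_force: [-1.2, 5.0, 0.8]
grip_width: 0.0171
gripper_force: 25.8
```

Request:
{"op": "servo_tool", "data": {"deltas": "0 1 0 0 0 0 0;0 1 0 0 0 0 0;0 0 0 0 0 0 0"}}

```text
time_s: 4.53
position: [0.5335, -0.3118, 0.2252]
tool_rot: [[0.864, 0.095, 0.494], [0.084, -0.995, 0.045], [0.496, 0.002, -0.869]]
ft_force: [-4.5, 6.2, 0.9]
grip_width: 0.0171
gripper_force: 26.0
```

Request:
{"op": "servo_tool", "data": {"deltas": "0 1 0 0 0 0 0;0 1 0 0 0 0 0;0 0 0 0 0 0 0"}}

```text
time_s: 4.78
position: [0.5352, -0.3116, 0.2262]
tool_rot: [[0.865, 0.095, 0.494], [0.084, -0.995, 0.045], [0.496, 0.002, -0.869]]
ft_force: [-3.7, 4.7, 1.5]
grip_width: 0.0167
gripper_force: 26.0
```

Request:
{"op": "servo_tool", "data": {"deltas": "0 1 0 0 0 0 0;0 0 0 0 0 0 0"}}

```text
time_s: 4.95
position: [0.536, -0.3116, 0.2267]
tool_rot: [[0.865, 0.095, 0.494], [0.084, -0.995, 0.045], [0.496, 0.002, -0.869]]
ft_force: [-4.1, 4.6, 1.5]
grip_width: 0.0169
gripper_force: 26.0
```

Request:
{"op": "servo_tool", "data": {"deltas": "0 1.5 0 0 0 0 0;0 1.5 0 0 0 0 0;0 0 0 0 0 0 0"}}

```text
time_s: 5.2
position: [0.5363, -0.3115, 0.2268]
tool_rot: [[0.867, 0.095, 0.488], [0.084, -0.995, 0.045], [0.49, 0.001, -0.872]]
ft_force: [-19.5, 3.9, 1.5]
grip_width: 0.0171
gripper_force: 26.7
```

Request:
{"op": "servo_tool", "data": {"deltas": "0 1.5 0 0 0 0 0;0 1.5 0 0 0 0 0;0 0 0 0 0 0 0"}}

```text
time_s: 5.45
position: [0.5377, -0.3113, 0.2272]
tool_rot: [[0.869, 0.095, 0.485], [0.083, -0.995, 0.046], [0.488, 0.0, -0.873]]
ft_force: [-26.0, 1.5, -1.6]
grip_width: 0.0171
gripper_force: 26.8
```

Request:
{"op": "servo_tool", "data": {"deltas": "0 -1.5 0 0 0 0 0;0 -1 0 0 0 0 0;0.55 0 0 0 0 0 0;0.55 0 0 0 0 0 0;0.55 0 0 0 0 0 0;0.55 0 0 -25 0 0 0;0.55 0 0 -41 0 0 0;0.55 0 0 -41 0 0 0"}}

```text
time_s: 6.12
position: [0.4863, -0.3162, 0.3209]
tool_rot: [[0.865, 0.095, 0.493], [0.083, -0.995, 0.046], [0.495, 0.002, -0.869]]
ft_force: [0.6, 0.1, 0.6]
grip_width: 0.0471
gripper_force: 0.0
```

Request:
{"op": "servo_tool", "data": {"deltas": "1 0 -41 0 0 -0.08 0;1 0 -41 0 0 -0.08 0;1 0 -41 0 0 -0.08 0;1 0 -41 0 0 -0.08 0;1 0 0 0 0 -0.08 0;1 0 0 0 0 -0.08 0;1 0 0 0 0 0 0"}}

```text
time_s: 6.7
position: [0.4729, -0.1526, 0.3201]
tool_rot: [[0.995, 0.096, 0.038], [0.096, -0.995, 0.0], [0.037, 0.004, -0.999]]
ft_force: [-0.7, 0.4, -0.2]
grip_width: 0.0851
gripper_force: 0.0
```

```bash
python3 - <<'E'
from m import *
P=[env.get_image(n) for n in("scene","top")]
for i,p in enumerate(P):
    save(p,f"pics/a{i}.png")
    for t in("ball_joint","lower_flange","clamp_jaw"): print(t,[(np.round(x["uv"],1),x["conf"]) for x in env.spot_point(t,p)[:1]])
try: line(P)
except Exception as e: print(e)
a=cv2.imread("pics/a0.png")[150:260,240:420];b=cv2.imread("pics/a1.png")[120:300,250:430]
f=lambda a:cv2.resize(a,(390,int(390*a.shape[0]/a.shape[1])),interpolation=2)
a,b=f(a),f(b);h=max(len(a),len(b));z=np.zeros((h,780,3),np.uint8);z[:len(a),:390]=a;z[:len(b),390:]=b;cv2.imwrite("pics/a2.png",z)
s=env.observe();print(s["time_s"],s["position"],s["tool_rot"],s["q"])
# clamp
c=cloud(P[1]);k=(abs(c[...,0]-.48)<.06)&(abs(c[...,1]+.13)<.09)&(c[...,2]>.012)&(c[...,2]<.055)
q=c[k];
for y0 in np.arange(-.205,-.07,.01):
    w=q[abs(q[:,1]-y0)<.005,0]; 
    if len(w)>1: print(round(y0,3),w.min(),w.max(),(w.min()+w.max())/2,len(w))
E
```

```text
ball_joint [(array([347.6, 185.1]), 0.68)]
lower_flange [(array([347. , 190.2]), 0.71)]
clamp_jaw [(array([285.1, 230.1]), 0.96)]
ball_joint [(array([365.9, 188.9]), 0.73)]
lower_flange [(array([366., 187.]), 0.72)]
clamp_jaw []
n 558 p [0.0014 0.0018 0.0891 0.5201] axis [0.8643 0.0772 0.497 ] o [ 0.559  -0.3097  0.2615]
0 [[-70, -68, -66, -64, -62, -60, -57, -55, -53, -51, -49, -47, -45, -43, -41, -39, -37, -35, -33, -31, -29, -27, -25, -23, -21, -19, -17, -15, -13, -11, -9, -7, -5, -3, -1, 0, 2, 4, 6, 8, 10, 12, 14, 16, 18, 20, 22, 24, 26, 28, 30, 32, 34, 36, 38, 40, 42, 44, 46], [0, 0, 0, 0, 0, 0, 0, 0, 0, 0, 0, 0, 0, 0, 0, 0, 0, 0, 0, 0, 0, 0, 0, 0, 0, 0, 0, 0, 0, 0, 0, 0, 13, 21, 20, 22, 20, 21, 22, 20, 6, 0, 0, 0, 0, 0, 0, 0, 0, 0, 0, 0, 0, 0, 0, 0, 0, 0, 0]]
1 [[-70, -68, -66, -64, -62, -60, -57, -55, -53, -51, -49, -47, -45, -43, -41, -39, -37, -35, -33, -31, -29, -27, -25, -23, -21, -19, -17, -15, -13, -11, -9, -7, -5, -3, -1, 0, 2, 4, 6, 8, 10, 12, 14, 16, 18, 20, 22, 24, 26, 28, 30, 32, 34, 36, 38, 40, 42, 44, 46], [0, 0, 0, 0, 0, 0, 0, 0, 0, 0, 0, 0, 0, 0, 0, 0, 0, 0, 0, 0, 0, 0, 0, 0, 0, 0, 0, 0, 0, 0, 0, 0, 0, 10, 18, 15, 21, 15, 15, 19, 29, 18, 0, 0, 0, 0, 0, 0, 0, 0, 0, 0, 0, 0, 0, 0, 0, 0, 0]]
7.1 [ 0.4711 -0.1536  0.3197] [[ 0.9949  0.093   0.0396]
 [ 0.093  -0.9957  0.0013]
 [ 0.0396  0.0024 -0.9992]] [-32.461   12.2894  73.6479   1.2825  92.185   52.2712]
```

View pics/a2.png

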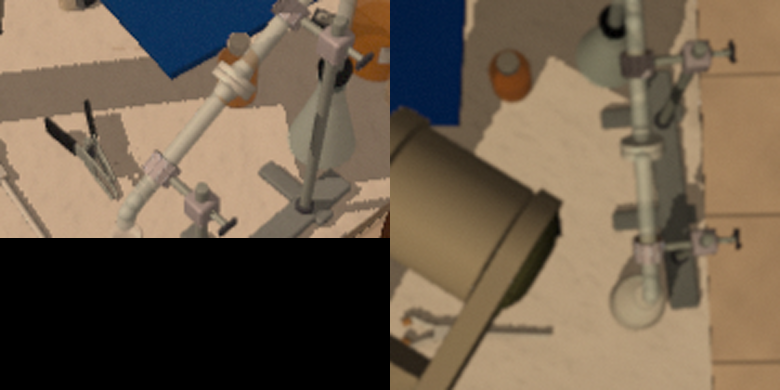

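The left half shows the flanges meeting, with no gap, at about (235,80), so the lower tube is home. The clamp is undisturbed at about (85,150). The arm blocks the top view of the clamp, so I'll fit its pose from the scene depth.

```bash
python3 - <<'E'
from m import *
p=env.get_image("scene")
c=cloud(p);k=(abs(c[...,0]-.48)<.06)&(abs(c[...,1]+.13)<.09)&(c[...,2]>.012)&(c[...,2]<.055)
q=c[k]
for y0 in np.arange(-.205,-.06,.01):
    w=q[abs(q[:,1]-y0)<.005]
    if len(w)>1: print(round(y0,3),w[:,0].min(),w[:,0].max(),(w[:,0].min()+w[:,0].max())/2,w[:,2].max(),len(w))
print(q[:,1].min(),q[:,1].max())
h=q[q[:,2]>.04];print(h)
E
```

```text
-0.205 0.47182475882885405 0.4817748390247053 0.4767997989267797 0.04343917498243299 8
-0.195 0.47163960218507256 0.48329479316004853 0.4774671976725605 0.04145204228538968 12
-0.185 0.4718286831209106 0.4872158412907808 0.4795222622058457 0.043248889915521005 14
-0.175 0.4720449770223226 0.48955483053416987 0.4807999037782462 0.04418550748344319 15
-0.165 0.47185900401850317 0.49079311482784094 0.4813260594231721 0.044183281837396726 25
-0.155 0.4726223739230951 0.4916855435012182 0.4821539587121566 0.040070365101759986 26
-0.145 0.4734023975458378 0.4961504552868587 0.4847764264163482 0.04542807467599397 46
-0.135 0.47176379730656 0.5029681637987065 0.48736598055263325 0.045420937460168176 27
-0.125 0.46919839117331746 0.505268729047236 0.48723356011027674 0.0391313635908217 33
-0.115 0.46781344796838775 0.5092918486972497 0.48855264833281875 0.038268623629418186 25
-0.105 0.46581825121032355 0.5134102559098457 0.4896142535600846 0.04060899695998532 30
-0.095 0.464186080985252 0.5203995923049576 0.4922928366451048 0.03869237998762087 24
-0.085 0.46349991033689036 0.5225848582222695
[... 742 characters left out ...]
 0.4732 -0.1704  0.0442]
 [ 0.486  -0.1788  0.0423]
 [ 0.4723 -0.1714  0.0418]
 [ 0.4736 -0.1744  0.044 ]
 [ 0.472  -0.1765  0.0432]
 [ 0.4743 -0.1777  0.0426]
 [ 0.4831 -0.1827  0.0403]
 [ 0.4844 -0.1855  0.0424]
 [ 0.4723 -0.1806  0.0432]
 [ 0.4751 -0.1808  0.041 ]
 [ 0.4834 -0.1867  0.0402]
 [ 0.4847 -0.1896  0.0423]
 [ 0.4729 -0.1842  0.0424]
 [ 0.4816 -0.1892  0.0402]
 [ 0.4833 -0.1915  0.0413]
 [ 0.4736 -0.1874  0.0409]
 [ 0.4815 -0.194   0.0413]
 [ 0.472  -0.1896  0.0404]
 [ 0.4719 -0.1943  0.0415]
 [ 0.4818 -0.2025  0.042 ]
 [ 0.4724 -0.198   0.0408]
 [ 0.4781 -0.2034  0.0419]
 [ 0.4799 -0.2053  0.0426]
 [ 0.4718 -0.2036  0.0434]
 [ 0.4741 -0.2046  0.0424]
 [ 0.4781 -0.2078  0.0427]]
```

```bash
cat >> g.py <<'E'
cx=np.array([-.134,-.991,0]);cx/=np.linalg.norm(cx);HZ=np.array([.4855,-.142,0])
RG=np.c_[-cx,np.cross([0,0,1],cx),[0,0,-1]]
GP=HZ-.047*cx
E
python3 - <<'E'
from g import *
print(GP);go(GP+[0,0,.15],RG)
E
```

```text
[ 0.4918 -0.0954  0.    ]
shift mm (cur tool) [ 19.2 -56.3 170.4] rows 4.157121070324914
rotvec [ 0.0285 -0.0317 -1.3428] rows 11.195883393661891 shift in R [ 60.3  12.6 169.7]
t 7.15 pos [ 0.4712 -0.1535  0.3197] q [-32.  12.  74.   1.  92.  52.]
```

Request:
{"op": "servo_tool", "data": {"deltas": "1 4.8 -14 30 0 0 0;1 4.8 -14 30 0 0 0;1 4.8 -14 30 0 0 0;1 4.8 -14 30 0 0 0;1 0 0 0 0.0026 -0.0029 -0.122;1 0 0 0 0.0026 -0.0029 -0.122;1 0 0 0 0.0026 -0.0029 -0.122;1 0 0 0 0.0026 -0.0029 -0.122"}}

```text
time_s: 7.82
position: [0.49, -0.0956, 0.2002]
tool_rot: [[0.832, 0.555, 0.025], [0.555, -0.832, 0.007], [0.025, 0.007, -1.0]]
ft_force: [-0.3, 0.0, -0.3]
grip_width: 0.0855
gripper_force: 0.0
```

Request:
{"op": "servo_tool", "data": {"deltas": "1 0 0 0 0.0026 -0.0029 -0.122;1 0 0 0 0.0026 -0.0029 -0.122;1 0 0 0 0.0026 -0.0029 -0.122;1 0 0 0 0.0026 -0.0029 -0.122;1 0 0 0 0.0026 -0.0029 -0.122;1 0 0 0 0.0026 -0.0029 -0.122;1 0 0 0 0.0026 -0.0029 -0.122;1 0 0 0 0 0 0"}}

```text
time_s: 8.48
position: [0.49, -0.0957, 0.2003]
tool_rot: [[0.13, 0.992, -0.001], [0.992, -0.13, -0.0], [-0.0, -0.001, -1.0]]
ft_force: [-0.6, -0.2, 0.2]
grip_width: 0.0854
gripper_force: 0.0
```

```bash
python3 - <<'E'
from g import *
go(GP+[0,0,.006],RG)
E
```

```text
shift mm (cur tool) [  0.5   1.9 194.3] rows 4.738513267577688
rotvec [-0.0006  0.0001  0.004 ] rows 0.033342452015060704 shift in R [  0.5   1.8 194.3]
t 8.4833 pos [ 0.49   -0.0957  0.2003] q [-25.  18.  85.  -0.  76. -17.]
```

Request:
{"op": "servo_tool", "data": {"deltas": "1 0.5 1.8 38 0 0 0;1 0 0 38 0 0 0;1 0 0 38 0 0 0;1 0 0 38 0 0 0;1 0 0 28 0 0 0;1 0 0 14 0 0 0;1 0 0 0 0 0 0"}}

```text
time_s: 9.07
position: [0.4902, -0.0949, 0.0036]
tool_rot: [[0.138, 0.99, -0.006], [0.99, -0.138, 0.002], [0.002, -0.006, -1.0]]
ft_force: [-1.3, -0.5, 0.7]
grip_width: 0.0853
gripper_force: 0.0
```

Request:
{"op": "servo_tool", "data": {"deltas": "0.6 0 0 0 0 0 0;0.5 0 0 0 0 0 0;0.4 0 0 0 0 0 0;0.3 0 0 0 0 0 0;0.2 0 0 0 0 0 0;0.2 0 0 0 0 0 0;0.2 0 0 0 0 0 0;0.2 0 0 0 0 0 0", "newtons": 40}}

```text
time_s: 9.73
position: [0.4923, -0.0954, 0.0073]
tool_rot: [[0.134, 0.991, 0.001], [0.991, -0.134, -0.001], [-0.001, 0.001, -1.0]]
ft_force: [-0.5, 2.6, 7.3]
grip_width: 0.0249
gripper_force: 43.4
```

Request:
{"op": "servo_tool", "data": {"deltas": "0.2 0 0 -20 0 0 0;0.2 0 0 -40 0 0 0;0.2 0 0 -40 0 0 0;0.2 0 0 -40 0 0 0;0.2 0 0 -40 0 0 0;0.2 0 0 0 0 0 0"}}

```text
time_s: 10.23
position: [0.4942, -0.0963, 0.1936]
tool_rot: [[0.134, 0.991, 0.011], [0.991, -0.134, -0.006], [-0.004, 0.012, -1.0]]
ft_force: [0.2, -0.3, -0.6]
grip_width: 0.0249
gripper_force: 42.4
```

```bash
cat > mc.py <<'E'
from g import *
def clamp(n="x",names=("scene","top"),show=0):
    s=env.observe();A=s["tool_rot"]
    for nm in names:
        p=env.get_image(nm);s=env.observe();A=s["tool_rot"]
        L=(cloud(p).reshape(-1,3)-s["position"])@A*1e3
        # forks ahead = -tool x
        k=(L[:,0]>-125)&(L[:,0]<-20)&(abs(L[:,1])<45)&(L[:,2]>-60)&(L[:,2]<15)
        q=L[k];print(nm,len(q))
        for x0 in range(-120,-15,10):
            w=q[abs(q[:,0]-x0)<5]
            if len(w)>1:print(x0,"y",np.round(w[:,1].min(),1),np.round(w[:,1].max(),1),"z",np.round(np.percentile(w[:,2],[2,50,98]),1),len(w))
        if len(q):print("xmin",q[:,0].min())
        print("jaw",[(np.round(x["uv"]),x["conf"]) for x in env.spot_point("clamp_jaw",p)[:1]])
        K=p["camera_matrix"];T=p["world_to_cam"];c=K@(T[:3,:3]@s["position"]+T[:3,3]);u,v=(c[:2]/c[2]).astype(int)
        u=np.clip(u,60,580);v=np.clip(v,45,355)
        cv2.imwrite(f"pics/{n}_{nm}.png",cv2.resize(p["img"][v-45:v+45,u-60:u+60,::-1],None,fx=4,fy=4,interpolation=2))
    print(s["time_s"],s["position"],A.tolist(),s["q"],s["ft_force"],s["grip_width"])
E
python3 -c "
from mc import *
clamp('b')
a=cv2.imread('pics/b_scene.png');b=cv2.imread('pics/b_top.png');cv2.imwrite('pics/b.png',cv2.resize(np.hstack([a,b]),(800,300)))"
```

```text
scene 375
-110 y -22.4 21.7 z [-44.2  -8.9  -2.3] 25
-100 y -20.9 22.1 z [-42.8 -36.3  -3.8] 29
-90 y -19.2 19.1 z [-41.2 -21.9  -2. ] 28
-80 y -18.2 17.1 z [-41.9 -18.   -3.7] 41
-70 y -16.1 16.9 z [-39.  -23.   -3.9] 38
-60 y -14.1 12.4 z [-37.2 -19.7   1.8] 56
-50 y -11.6 9.8 z [-40.9 -25.6   3.1] 86
-40 y -11.9 10.3 z [-36.  -25.5  -3.9] 20
-30 y -12.6 13.4 z [-32.4 -27.7  -8.1] 35
-20 y -12.5 10.3 z [-31.4 -27.3  -3.8] 16
xmin -115.02852986312429
jaw [(array([283., 183.]), 0.96)]
top 196
-110 y -22.8 20.7 z [-43.6 -24.7  -2.7] 16
-100 y -21.9 20.3 z [-42.8 -39.8  -3.3] 26
-90 y -20.3 19.5 z [-42.1 -37.8  -3.4] 27
-80 y -17.7 18.7 z [-42.  -34.4  -3.4] 26
-70 y -16.2 15.2 z [-38.9 -34.8  -6.3] 24
-60 y -14.7 13.9 z [-37.1 -32.    3.3] 28
-50 y -12.5 10.6 z [-40.5 -29.5  -2.5] 47
-40 y -10.7 -10.7 z [-8.5 -6.8 -5.1] 2
xmin -113.04354927472167
jaw [(array([308., 227.]), 0.56)]
10.3833 [ 0.4913 -0.0951  0.1856] [[0.13422957139872724, 0.9909487285481444, -0.0017434307929847322], [0.9909502616492515, -0.13422930471383396, 0.0002696169887169878], [3.315710900504695e-05, -0.0017638437733129102, -0.999998443876664]] [-24.5206  19.2408  86.4535  -0.0284  74.403  -16.7989] [-0.2439 -0.2057 -1.857 ] 0.024839506957658443
```

View pics/b.png

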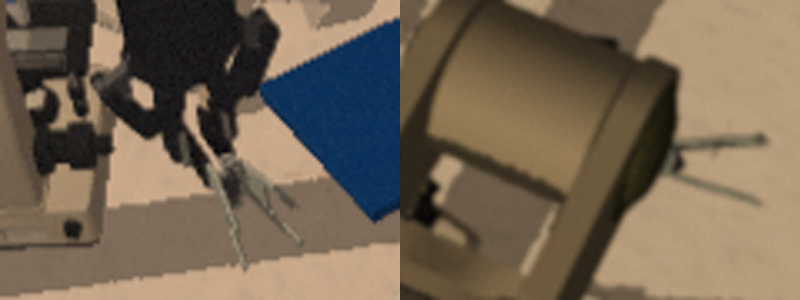

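```bash
sed -i 's/p=env.get_image(nm);s=env.observe();A/s=env.observe();p=env.get_image(nm);A/' mc.py; python3 -c "
from mc import *
env.get_image('top');env.get_image('top')
clamp('b1')"
```

```text
scene 371
-110 y -23.8 22.0 z [-39.2  -4.6   0.5] 26
-100 y -22.5 19.9 z [-40.  -32.9  -1.8] 29
-90 y -20.4 18.1 z [-38.5 -30.9   2.3] 27
-80 y -18.9 16.2 z [-36.5 -14.5   2. ] 43
-70 y -16.9 15.7 z [-34.8 -21.    1.4] 40
-60 y -15.0 12.4 z [-32.8 -15.7   5.9] 53
-50 y -13.1 10.5 z [-37.3 -22.7   3.6] 86
-40 y -12.5 8.7 z [-30.6 -20.9  -2.5] 15
-30 y -14.3 11.2 z [-28.3 -24.2  -0.9] 38
-20 y -13.9 11.6 z [-27.1 -24.6  -8.6] 14
xmin -113.03896552557994
jaw [(array([282., 185.]), 0.59)]
top 202
-110 y -23.5 20.8 z [-42.7  -5.2  -1.3] 18
-100 y -22.1 20.2 z [-41.5 -37.6  -3.1] 30
-90 y -20.8 19.5 z [-41.  -35.8  -1.3] 25
-80 y -19.2 15.7 z [-39.5 -35.8   1.9] 26
-70 y -16.7 14.9 z [-38.2 -31.8  -0.6] 28
-60 y -14.9 11.5 z [-35.4 -27.7   3.5] 25
-50 y -13.6 10.8 z [-39.6 -28.8   3.4] 47
-40 y -11.5 -9.9 z [-24.8 -16.5 -13.2] 3
xmin -111.29043962675755
jaw [(array([310., 228.]), 0.68)]
10.6333 [ 0.4915 -0.0951  0.185 ] [[0.13411855889948907, 0.9909598839161989, -0.0032742369366719802], [0.9909650894835436, -0.13411568108582775, 0.0010842101994426824], [0.0006352822965823197, -0.0033900672084328535, -0.999994051912673]] [-24.5209  19.339   86.421   -0.0222  74.4365 -16.8073] [-0.4821  0.1399 -1.5718] 0.02471855872436473
```

The scene half shows the clamp held at about (225,160) with its forks spread evenly. Depth shows it pitched about 0.1 rad, tips up, in the grip. I'll compensate for that tilt and move to a stand-off in front of the joint.

```bash
cat >> g.py <<'E'
J=np.array([-.087,-.0012,-.018])
RI=RC@Ro.from_rotvec([0,.1,0]).as_matrix()
def tcp(off): return BJ+off*ty-RI@J
E
python3 - <<'E'
from g import *
print(RI.tolist(),tcp(.08),tcp(0));go(tcp(.08),RI)
E
```

```text
[[-0.13878933815603406, 0.8648704089651772, 0.48242791721729483], [0.9865199555105084, 0.07809732794563573, 0.14380258950135869], [0.0866942731312425, 0.4958830336522504, -0.8640509938320113]] [ 0.5521 -0.1413  0.2555] [ 0.5593 -0.221   0.2555]
shift mm (cur tool) [-37.5  65.9 -70.2] rows 1.7121803967128855
rotvec [-0.5078  0.155  -0.2455] rows 4.874759581399766 shift in R [-47.8  83.4 -38. ]
t 10.7333 pos [ 0.4917 -0.0952  0.1854] q [-25.  19.  86.  -0.  74. -17.]
```

Request:
{"op": "servo_tool", "data": {"deltas": "0.2 -9 16 -18 0 0 0;0.2 -9 16 -18 0 0 0;0.2 -9 17 -17 0 0 0;0.2 -10 17 -17 0 0 0;0.2 0 0 0 0 0 0"}}

```text
time_s: 11.15
position: [0.5551, -0.1431, 0.2584]
tool_rot: [[0.135, 0.991, 0.004], [0.991, -0.135, -0.003], [-0.002, 0.005, -1.0]]
ft_force: [-0.8, 1.1, -1.8]
grip_width: 0.0245
gripper_force: 42.4
```

Request:
{"op": "servo_tool", "data": {"deltas": "0.2 0 0 0 -0.0725 0.0221 -0.0351;0.2 0 0 0 -0.0725 0.0221 -0.0351;0.2 0 0 0 -0.0725 0.0221 -0.0351;0.2 0 0 0 -0.0725 0.0221 -0.0351;0.2 0 0 0 -0.0725 0.0221 -0.0351;0.2 0 0 0 -0.0725 0.0221 -0.0351;0.2 0 0 0 -0.0725 0.0221 -0.0351;0.2 0 0 0 0 0 0"}}

```text
time_s: 11.82
position: [0.5505, -0.1406, 0.2544]
tool_rot: [[-0.138, 0.865, 0.483], [0.986, 0.077, 0.145], [0.088, 0.496, -0.864]]
ft_force: [0.5, 0.9, -1.9]
grip_width: 0.0246
gripper_force: 42.4
```

```bash
python3 - <<'E'
from mc import *
env.get_image('top');env.get_image('top')
clamp('d')
a=cv2.imread('pics/d_scene.png');b=cv2.imread('pics/d_top.png');cv2.imwrite('pics/d.png',cv2.resize(np.hstack([a,b]),(800,300)))
go(tcp(.08),RI)
E
```

```text
scene 348
-110 y -24.4 20.8 z [-41.3  -6.    1.4] 26
-100 y -22.4 19.8 z [-39.7 -33.4  -0.8] 37
-90 y -20.2 17.7 z [-38.9 -18.1   3.1] 28
-80 y -19.3 16.8 z [-37.4 -21.6  -0.3] 39
-70 y -16.6 15.1 z [-37.  -30.4  -0.9] 30
-60 y -14.4 11.9 z [-33.5 -22.3   5.5] 32
-50 y -13.4 10.0 z [-37.4 -24.7   4.9] 88
-40 y -12.7 9.5 z [-34.3 -24.8  -5.7] 19
-30 y -13.8 11.6 z [-28.1 -25.4 -10.5] 38
-20 y -12.4 11.3 z [-27.8 -26.9 -22.1] 11
xmin -114.53814167095675
jaw [(array([324., 164.]), 0.73)]
top 479
-110 y -22.2 22.3 z [-41.2  -6.3   0.6] 23
-100 y -22.4 22.0 z [-40.9 -21.5  -1.2] 40
-90 y -19.6 19.8 z [-40.5 -32.1   0.8] 47
-80 y -17.0 18.4 z [-38.6 -32.2   0.4] 41
-70 y -15.9 16.9 z [-38.  -21.8  -0.9] 65
-60 y -13.0 14.8 z [-34.9 -20.1  -0.3] 60
-50 y -11.6 13.3 z [-39.2 -29.7  -1.6] 70
-40 y -10.1 12.7 z [-37.5 -21.1  -4.1] 54
-30 y -10.0 13.8 z [-29.5 -21.7  -3.7] 52
-20 y -6.1 13.9 z [-29.  -18.9  -4. ] 27
xmin -111.57340272466229
jaw [(array([329., 189.]), 0.81)]
12.0167 [ 0.5526 -0.1406  0.2562] [[-0.13848403079485633, 0.8651603338884003, 0.48199561188969464], [0.9866694842100276, 0.07852239839274297, 0.1425396852787652], [0.08547223024776746, 0.4953098319403354, -0.8645013986337498]] [-37.1632  13.6385  88.2857  27.2981  61.953  -53.4301] [-0.2022  0.0854 -1.8295] 0.02484458994684793
shift mm (cur tool) [-0.7 -1.   0.3] rows 0.023702759293915042
rotvec [0.     0.0009 0.0012] rows 0.012302020448261014 shift in R [-0.7 -1.   0.3]
t 12.1167 pos [ 0.5527 -0.1405  0.2563] q [-37.  14.  88.  27.  62. -53.]
```

View pics/d.png

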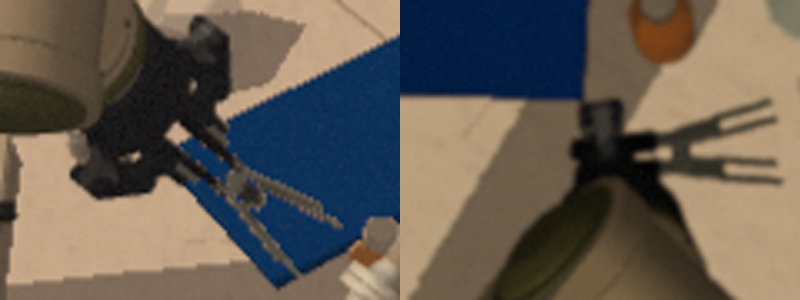

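The scene half shows both forks spread evenly, pointing at the joint at lower right. The top half shows the slots at about (745,110) and (745,170) facing the line. Alignment agrees to about 1 mm, so I'll start the insertion.

Request:
{"op": "servo_tool", "data": {"deltas": "0.2 -13 -1 -1 0 0 0;0.2 -13 0 -1.3 0 0 0;0.2 -12 0 -1.3 0 0 0;0.2 0 0 0 0 0 0;0.2 0 0 0 0 0 0"}}

```text
time_s: 12.53
position: [0.5551, -0.18, 0.2552]
tool_rot: [[-0.137, 0.865, 0.483], [0.987, 0.077, 0.143], [0.086, 0.496, -0.864]]
ft_force: [0.3, 0.3, -2.0]
grip_width: 0.0244
gripper_force: 42.4
```

```bash
python3 - <<'E'
from mc import *
env.get_image('top')
for n in("scene","top"):
    s=env.observe();p=env.get_image(n);C=cloud(p).reshape(-1,3);L=(C-BJ)@np.c_[tx,ty,tz]*1e3
    print(n)
    # line frame: fork slices beyond y>23
    for y0 in(26,32,38,44,50,60):
        k=(abs(L[:,1]-y0)<3)&(abs(L[:,0])<35)&(abs(L[:,2])<40);w=L[k]
        for sg in(-1,1):
            u=w[w[:,0]*sg>4]
            if len(u):print(y0,sg,"x",np.round([u[:,0].min(),u[:,0].max()],1),"z",np.sort(u[:,2]).astype(int).tolist())
    k=(abs(L[:,1])<14)&(abs(L[:,0])<16)&(np.hypot(L[:,1],L[:,2])>17)&(np.hypot(L[:,1],L[:,2])<24)
    print("flange x",np.round(np.percentile(L[k,0],[2,98]),1), k.sum())
    u,v=355,185
    cv2.imwrite(f"pics/e_{n}.png",cv2.resize(p["img"][v-45:v+45,u-60:u+60,::-1],None,fx=6,fy=6,interpolation=2))
go(tcp(.04),RI)
a=cv2.imread('pics/e_scene.png');b=cv2.imread('pics/e_top.png');cv2.imwrite('pics/e.png',cv2.resize(np.hstack([a,b]),(800,300)))
E
```

```text
scene
26 -1 x [-22.3 -18.8] z [-20, -17, -15, -15, -15, -13, -13, 16, 16, 16, 17, 18, 18]
26 1 x [16.3 20.4] z [-17, -16, -15, -14, -14, -13, 16, 16, 17, 17, 18]
32 -1 x [-21.7 -18.2] z [-14, -13, -11, 17, 18, 18, 19, 20]
32 1 x [15.3 19.4] z [-17, -16, -16, -14, -13, -12, 16, 17, 17, 18]
38 -1 x [-19.5 -16.2] z [-18, -14, -14, -14, 15, 18, 18, 19]
38 1 x [14.5 18.6] z [-15, -15, -15, -15, -14, 15, 17, 18, 20, 21]
44 -1 x [-19.1 -15.6] z [-13, -13, -13, 15, 19, 19, 19, 21, 21]
44 1 x [13.5 17.6] z [-21, -19, -15, -14, -13, -13, -12, 18, 18, 19, 19, 20]
50 -1 x [-16.9 -13.9] z [-14, -13, -13, -13, -6, 10, 18, 19, 20, 21]
50 1 x [12.4 16.8] z [-17, -16, -15, -14, -12, -11, -10, -4, 0, 17, 18, 19, 20]
60 -1 x [-14.6 -11.8] z [-10, -7, -4, 2, 16, 16, 16]
60 1 x [10.7 13.9] z [-12, -2, 3, 10, 14, 15, 17, 17]
flange x [-7.9  7.4] 97
top
26 -1 x [-21.2 -16.7] z [-15, -15, -15, -13, -13, 15, 17, 17, 17, 17, 18, 18, 19]
26 1 x [18.6 22.7] z [-17, -15, -14, -13, -13, -13, -13, 14, 16, 17, 19, 19, 20]
32 -1 x [-18.3 -16. ] z [-15, -14, -12, -11, -9, 16, 17, 18, 19, 19]
32 1 x [17.7 21.4] z [-17
[... 299 characters left out ...]
]
44 1 x [14.3 19.6] z [-16, -15, -15, -14, -13, -13, -9, 15, 16, 17, 17, 20, 21, 23]
50 -1 x [-16.3 -12.9] z [-19, -17, -16, -14, -13, -12, -11, -11, 18, 19, 19, 19, 20, 20]
50 1 x [15.7 17.8] z [-14, -14, -13, -13, -13, -11, 14, 17, 19, 20, 21, 22]
60 -1 x [-12.9 -10.1] z [-16, -15, -9, -8, -7, -4, -2, 0, 2, 3, 5, 11, 11, 11, 14, 16, 17, 19, 20, 21]
60 1 x [13.5 17.1] z [-12, -11, -11, -6, -5, -3, -3, 1, 1, 3, 6, 6, 7, 13, 13, 17, 17, 17, 17, 17, 18]
flange x [-6.1  9.7] 94
shift mm (cur tool) [-2.5  0.5  0. ] rows 0.06137582099384325
rotvec [0.0007 0.0006 0.0006] rows 0.009348754611875867 shift in R [-2.5  0.5  0. ]
t 12.6833 pos [ 0.5549 -0.1787  0.2555] q [-41.  15.  86.  28.  64. -57.]
```

View pics/e.png

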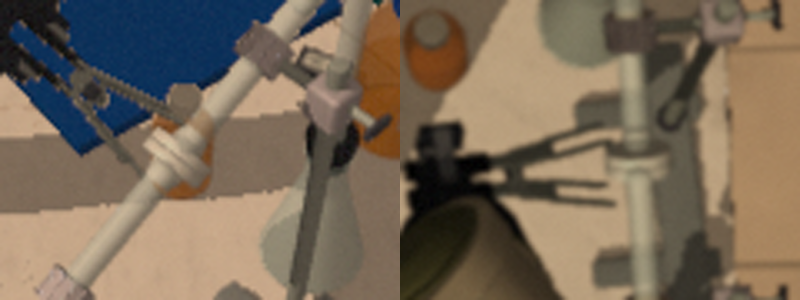

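The top half shows the forks lying either side of the flange pair at about (630,165) and the slots lined up with the tube. The measured correction is +1 mm along the line and 1 mm down, so I'll push on.

Request:
{"op": "servo_tool", "data": {"deltas": "0.2 -8 0.9 0.2 0 0 0;0.2 -8 0 -0.8 0 0 0;0.2 -8 0 -0.8 0 0 0;0.2 -6 0 -0.6 0 0 0;0.2 0 0 0 0 0 0"}}

```text
time_s: 13.1
position: [0.5592, -0.2103, 0.2549]
tool_rot: [[-0.138, 0.864, 0.484], [0.987, 0.078, 0.142], [0.085, 0.497, -0.864]]
ft_force: [-0.1, 0.9, -0.8]
grip_width: 0.0244
gripper_force: 42.4
```

Request:
{"op": "servo_tool", "data": {"deltas": "0.2 -4 0 -0.4 0 0 0;0.2 -3 0 -0.3 0 0 0;0.2 0 0 0 0 0 0"}}

```text
time_s: 13.35
position: [0.5597, -0.2162, 0.2551]
tool_rot: [[-0.139, 0.864, 0.483], [0.987, 0.079, 0.143], [0.085, 0.497, -0.864]]
ft_force: [0.4, 0.2, -1.9]
grip_width: 0.0246
gripper_force: 42.4
```

```bash
python3 - <<'E'
from g import *
go(tcp(.0),RI)
E
```

```text
shift mm (cur tool) [-4.7 -0.5 -1.2] rows 0.11363230855775913
rotvec [0.001  0.0011 0.0006] rows 0.013251829409729295 shift in R [-4.7 -0.5 -1.2]
t 13.35 pos [ 0.5597 -0.2162  0.2551] q [-44.  18.  83.  29.  66. -59.]
```

Request:
{"op": "servo_tool", "data": {"deltas": "0.2 -2 0 -0.2 0 0 0;0.2 -1.5 0 -0.15 0 0 0;0.2 0 0 0 0 0 0;0.2 0 0 0 0 0 0"}}

```text
time_s: 13.68
position: [0.56, -0.2191, 0.2552]
tool_rot: [[-0.139, 0.864, 0.483], [0.987, 0.079, 0.143], [0.086, 0.497, -0.864]]
ft_force: [0.1, 0.9, -1.9]
grip_width: 0.0249
gripper_force: 42.4
```

Request:
{"op": "servo_tool", "data": {"deltas": "0.2 -1.5 0 -0.1 0 0 0;0.2 0 0 0 0 0 0;0.2 0 0 0 0 0 0"}}

```text
time_s: 13.93
position: [0.5601, -0.2207, 0.2551]
tool_rot: [[-0.139, 0.864, 0.483], [0.987, 0.079, 0.143], [0.086, 0.497, -0.864]]
ft_force: [0.2, 0.8, -1.0]
grip_width: 0.025
gripper_force: 42.4
```

Request:
{"op": "servo_tool", "data": {"deltas": "0.2 -1 0 -0.1 0 0 0;0.2 0 0 0 0 0 0;0.2 0 0 0 0 0 0"}}

```text
time_s: 14.18
position: [0.5602, -0.2217, 0.2551]
tool_rot: [[-0.139, 0.864, 0.483], [0.987, 0.079, 0.143], [0.086, 0.497, -0.864]]
ft_force: [0.2, -0.8, -2.1]
grip_width: 0.0249
gripper_force: 42.4
```

Request:
{"op": "servo_tool", "data": {"deltas": "0.2 -1 0 -0.1 0 0 0;0.2 0 0 0 0 0 0;0.2 0 0 0 0 0 0"}}

```text
time_s: 14.43
position: [0.5603, -0.2227, 0.2551]
tool_rot: [[-0.139, 0.864, 0.483], [0.987, 0.079, 0.143], [0.086, 0.497, -0.864]]
ft_force: [-0.7, 0.2, -1.1]
grip_width: 0.0247
gripper_force: 42.4
```

Request:
{"op": "servo_tool", "data": {"deltas": "0.2 -1 0 -0.1 0 0 0;0.2 0 0 0 0 0 0;0.2 0 0 0 0 0 0"}}

```text
time_s: 14.68
position: [0.5603, -0.2231, 0.255]
tool_rot: [[-0.14, 0.864, 0.483], [0.986, 0.079, 0.144], [0.087, 0.497, -0.864]]
ft_force: [-0.3, 4.4, -0.4]
grip_width: 0.0249
gripper_force: 42.4
```

Request:
{"op": "servo_tool", "data": {"deltas": "0.2 -1 0 -0.1 0 0 0;0.2 0 0 0 0 0 0;0.2 0 0 0 0 0 0"}}

```text
time_s: 14.93
position: [0.5603, -0.2233, 0.255]
tool_rot: [[-0.141, 0.865, 0.482], [0.986, 0.079, 0.146], [0.088, 0.496, -0.864]]
ft_force: [-1.7, 8.9, 0.4]
grip_width: 0.0249
gripper_force: 42.5
```

Request:
{"op": "servo_tool", "data": {"deltas": "0.34 0.5 0 0 0 0 0;0.4 0 0 0 0 0 0;0.45 0 0 0 0 0 0;0.5 0 0 0 0 0 0;0.55 0 0 0 0 0 0;0.6 0 0 0 0 0 0;0.7 0 0 0 0 0 0;0.8 0 0 0 0 0 0"}}

```text
time_s: 15.6
position: [0.5606, -0.2246, 0.2555]
tool_rot: [[-0.139, 0.864, 0.484], [0.987, 0.079, 0.142], [0.085, 0.498, -0.863]]
ft_force: [0.5, -0.8, 0.9]
grip_width: 0.0682
gripper_force: 0.0
```

Request:
{"op": "servo_tool", "data": {"deltas": "1 0 0 0 0 0 0;1 0 0 0 0 0 0;1 0 0 0 0 0 0;1 0 0 0 0 0 0"}}

```text
time_s: 15.93
position: [0.5605, -0.2242, 0.2552]
tool_rot: [[-0.139, 0.864, 0.483], [0.987, 0.079, 0.143], [0.086, 0.497, -0.864]]
ft_force: [-0.5, 0.4, 1.0]
grip_width: 0.0856
gripper_force: 0.0
```

```bash
cat > f.py <<'E'
from g import *
for n in("scene","top"):
    p=env.get_image(n);C=cloud(p).reshape(-1,3);L=(C-BJ)@np.c_[tx,ty,tz]*1e3
    print(n,[(np.round(x["uv"]),round(x["conf"],2),tri) for tri in [0] for x in env.spot_point("clamp_jaw",p)[:1]])
    for y0 in range(-30,115,12):
        k=(abs(L[:,1]-y0)<3)&(abs(L[:,0])<45)&(abs(L[:,2])<35)&((abs(y0)>24)|(abs(L[:,0])>10));w=L[k]
        if len(w):print(y0,"x",np.round([w[:,0].min(),w[:,0].max(),(w[:,0].min()+w[:,0].max())/2],1),"z",np.round([w[:,2].min(),w[:,2].max()],1),len(w))
    u,v=345,185
    cv2.imwrite(f"pics/f_{n}.png",cv2.resize(p["img"][v-45:v+45,u-60:u+60,::-1],None,fx=6,fy=6,interpolation=2))
a=cv2.imread('pics/f_scene.png');b=cv2.imread('pics/f_top.png');cv2.imwrite('pics/f.png',cv2.resize(np.hstack([a,b]),(800,300)))
go(tcp(0),RI)
E
python3 f.py
```

```text
scene [(array([346., 191.]), 0.97, 0)]
-30 x [-11.3  10.   -0.7] z [12.2 17.1] 6
-18 x [-11.6  11.1  -0.2] z [-20.4  16.8] 8
-6 x [-44.8  44.4  -0.2] z [-5.1 19.5] 139
6 x [-42.1  44.    1. ] z [ 2.3 16.6] 44
18 x [-11.3  10.9  -0.2] z [14.  14.8] 3
30 x [-11.6  10.7  -0.4] z [-7.9 21.9] 36
42 x [-12.1  11.9  -0.1] z [ 2.6 22.1] 12
54 x [-16.6  16.2  -0.2] z [-7.2 17.2] 23
66 x [-43.3  44.6   0.6] z [-7.7 29.9] 19
78 x [-41.5  43.9   1.2] z [-10.6  28.3] 22
90 x [-23.   23.5   0.3] z [-5.8 18.6] 22
top [(array([365., 189.]), 0.71, 0)]
-30 x [-7.1 -7.1 -7.1] z [18.2 18.2] 1
-18 x [-10.1  12.5   1.2] z [-20.9  17.5] 11
-6 x [-44.3  44.4   0. ] z [ 0.1 18.5] 72
6 x [-44.1  44.5   0.2] z [-0.  18.4] 96
18 x [10.1 13.  11.5] z [-12.   16.3] 18
30 x [-9.5 13.5  2. ] z [-14.2  22.1] 34
42 x [-8.4 14.3  2.9] z [-13.2  23.4] 38
54 x [12.1 17.9 15. ] z [-10.5  16.9] 19
78 x [22.6 22.6 22.6] z [-2.1 -2.1] 1
90 x [24.  24.2 24.1] z [-1.5  4.7] 2
102 x [-19.6  26.5   3.5] z [-10.3  20.7] 29
shift mm (cur tool) [ 3.3 -0.5 -0.4] rows 0.08164618608030097
rotvec [0.001  0.0008 0.0008] rows 0.012408886155076772 shift in R [ 3.3 -0.5 -0.4]
t 16.1333 pos [ 0.5604 -0.2242  0.2551] q [-44.  18.  82.  29.  67. -59.]
```

View pics/f.png

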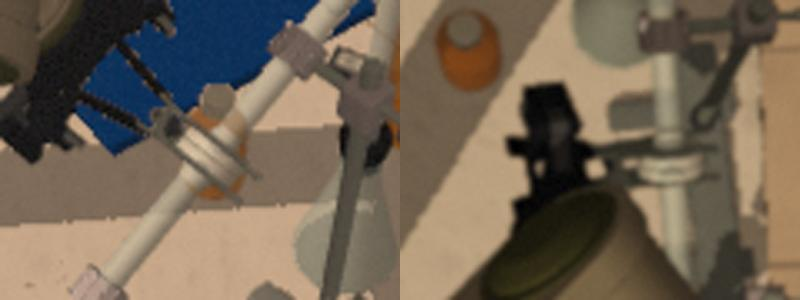

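The clamp sits over both flanges: in the scene half the forks straddle the joint at about (205,150), and the fingers are clear of the handles. I'll back out along the tool axis and check that it holds.

Request:
{"op": "servo_tool", "data": {"deltas": "1 0 0 -8 0 0 0;1 0 0 -15 0 0 0;1 0 0 -25 0 0 0;1 0 0 -35 0 0 0;1 0 0 -35 0 0 0;1 0 0 -20 0 0 0;1 0 0 0 0 0 0"}}

```text
time_s: 16.72
position: [0.4928, -0.245, 0.3792]
tool_rot: [[-0.138, 0.862, 0.488], [0.987, 0.081, 0.137], [0.078, 0.501, -0.862]]
ft_force: [0.0, 0.6, 1.1]
grip_width: 0.0855
gripper_force: 0.0
```

Request:
{"op": "servo_tool", "data": {"deltas": "1 30 0 0 0 0 0;1 35 0 0 0 0 0;1 35 0 0 0 0 0;1 35 0 0 0 0 0;1 0 0 0 0 0 0;1 0 0 0 0 0 0"}}

```text
time_s: 17.22
position: [0.4746, -0.1091, 0.3862]
tool_rot: [[-0.141, 0.864, 0.484], [0.986, 0.081, 0.144], [0.085, 0.497, -0.863]]
ft_force: [0.2, -0.6, -0.6]
grip_width: 0.0854
gripper_force: 0.0
```

```bash
python3 f.py; python3 -c "
from g import *
print([(n,env.spot_point('receiver_flask',env.get_image(n))[:1]) for n in('scene','top')])"
```

```text
scene [(array([346., 187.]), 0.83, 0)]
-30 x [-11.3  10.   -0.6] z [11.6 16.5] 6
-18 x [-11.6  11.2  -0.2] z [-20.4  15.4] 9
-6 x [-44.8  44.3  -0.2] z [-8.2 17.6] 143
6 x [-42.1  42.8   0.3] z [ 2.9 19.8] 41
18 x [-11.2  10.9  -0.2] z [11.5 15.6] 4
30 x [-11.6  10.6  -0.5] z [-8.8 22.8] 40
42 x [-12.3  11.8  -0.2] z [-6.5 20.8] 14
54 x [-16.5  16.3  -0.1] z [-12.2  18.5] 26
66 x [-18.8  19.4   0.3] z [-8.5 17.6] 23
78 x [-20.9  20.5  -0.2] z [-8.4 17.8] 21
90 x [-23.   23.2   0.1] z [-7.7 19.4] 23
102 x [-24.5  24.4  -0. ] z [15.4 19.4] 9
top [(array([367., 186.]), 0.73, 0)]
-30 x [-8.2 -8.2 -8.2] z [15.4 15.4] 1
-18 x [10.8 13.3 12. ] z [-22.2  18. ] 10
-6 x [-42.7  44.1   0.7] z [ 2.3 19.2] 69
6 x [-44.5  44.4  -0.1] z [ 1.8 20.8] 96
18 x [10.3 13.6 11.9] z [-12.4  20.9] 18
30 x [-10.4  13.7   1.7] z [-15.7  22.4] 34
42 x [-11.1  13.7   1.3] z [-11.4  24.1] 43
54 x [-13.9  18.8   2.5] z [-10.7  18.3] 37
66 x [-15.6  20.4   2.4] z [-11.5  18.7] 42
78 x [-18.6  23.5   2.5] z [-9.9 19.2] 40
90 x [-19.8  24.6   2.4] z [-7.6 20.4] 38
102 x [-21.8  26.5   2.4] z [-7.6 22.8] 34
shift mm (cur tool) [-130.7   -0.1  137.2] rows 3.346052323734692
rotvec [ 0.0002  0.0007 -0.0006] rows 0.008011003038066582 shift in R [-130.8   -0.1  137.1]
t 17.4167 pos [ 0.4751 -0.1117  0.3853] q [-41.   0.  83.  25.  81. -48.]
[('scene', [{'uv': [298.5, 286.1], 'conf': 0.78}]), ('top', [{'uv': [362.4, 262.6], 'conf': 0.9}])]
```

View pics/f.png

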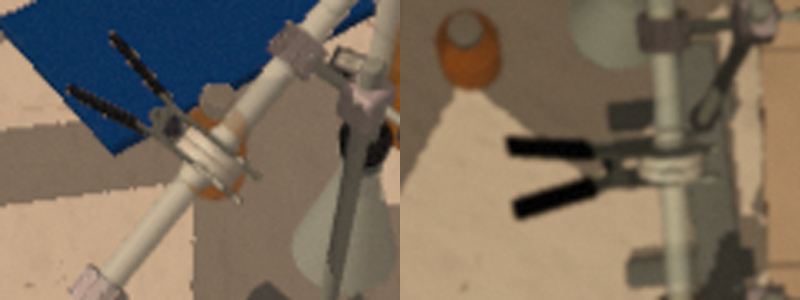

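The clamp holds by itself, square over both flanges at about (205,150) in the scene half and (670,165) in the top half. The arm is well clear, so I'm handing the job in.

```bash
python3 -c "
from rig import env
print(env.close_job())"
```

```text
the job is handed in; nothing more can be done
None
```

I slid the lower tube fully home and clipped the fork clamp square over both flanges. It was holding by itself with the arm clear when I handed the job in at about 17.5 s; no verdict was returned.

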